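# Clear the stacked parts at the carabiner checking station

### The arm

A 6-joint arm with a two-finger parallel gripper is mounted at the origin on the work surface. World frame = base frame: x ahead of the robot, y to its left, z up, the work surface at z = 0. Lengths are in m, angles in rad, forces in N, time in s.
With the tool pointing down it reaches from about 0.3 to 0.875 m from the base axis. Payload 6.4 kg.
Tool frame: the origin (TCP) lies midway between the tips of the shut fingers; the grasp point (between the pads) lies 19 mm behind it; z points along the fingers, y is the line along which they close (so a half turn about z gives the same grasp; the last joint's range is limited). The gripper opens to 85 mm and grips with 20 to 120 N. Pads are 22 mm wide; open, the fingers measure 114 mm over their backs; the gripper's body (76 mm by 85 mm) begins 54 mm behind the grasp point. The pads swing forward as they close: fully open they stand 13 mm farther back than shut.
Start: joints at [1.057, 0.181, 1.607, -0, 1.354, -0.206], TCP at [0.174, 0.548, 0.231] pointing down, gripper open.
Joint ranges: [-2.99, 2.99], [-0.89, 2.07], [0.3, 2.58], [-1.14, 4.28], [0, 2.63], [-3.12, 3.12]. Speed limits (rad/s): [2.57, 2.57, 3.01, 3.14, 3.14, 3.14].

### API

Orientations are given as a unit quaternion [w, x, y, z].
In Python, from bench import status, camera, ctrl gives the robot as it stands. The module is installed in compiled form; this text tells all that it offers.
- The arm moves only by the shell command python3 -m handwheel 'ROWS'. ROWS is JSON, a list that holds one entry, the list of rows, each a list of 7 numbers: the opening, from -1 (shut) to 1 (fully open), then the shift along the tool's x, y, z in cm, then the turn, a rotation vector about the tool's x, y, z in degrees. A call has 1 to 10 rows; each row is the pose to reach, as a shift and turn from the pose commanded when the call began, along the tool's axes at that moment; what a row does not reach only later rows make up. A row lasts 1/8 s, in which the tool goes at most 62.5 mm and 10.7 degrees, less where a joint would pass 70% of its speed; a pose out of reach is approached as far as the arm can. A call with a gripper value outside its range is refused whole. The fingers move at their own pace and stop on an object; the grip force is fixed at half the most. Time passes only in rows, so rows that repeat a pose let the fingers close. It gives the time, the measured TCP pose, the force, the opening and the grip force at its end, in the units of the state.
- status.get_obs(): the state, without advancing time (a new reading comes with each control period).
- camera(name): name is "side" or "top"; returns a dict with "frame" (400x640x3 uint8, blue, green, red), "depth" (400x640 float32, m along the optical axis (not along the pixel's ray), 0 where there is no reading), "fx", "fy", "cx", "cy" (pixels), "dist" ([k1, k2, p1, p2, k3] as OpenCV has them; the pictures are not rectified), "extrinsics" (4x4, takes a point from camera to world coordinates). Camera axes: x right, y down, z forward; pixel columns grow to the right and rows downward; lengths in m; the calibration is good to about 2 mm. A picture is of the moment at which its call begins.
- ctrl.hand_in(): hands the job in; it is judged then, once.
The state is a dict: "time_s": time; "q": joint angles; "dq": joint speeds; "joint_efforts": joint torques, N m; "eef_pos": TCP position; "eef_rot": TCP orientation; "wrist_force": force on the tool from outside, world axes, zero at the start; "torque": the same for the moment, N m; "opening": opening from 0.0 (shut) to 1.0 (fully open); "grasp_force": force on a finger pad.
Only numpy, scipy, OpenCV 4.12 (cv2) and the standard library are available. Lean on these libraries where they do the work, as an engineer would, in place of code of your own. Each camera call takes 0.05 s, during which the arm holds its last target. There are 200 camera calls.

### The job

Take the stack apart one piece at a time from the top down: lay the bent snapgate flat in the middle of the orange caddy, then the oval carabiner flat on the green stand's foot, centred around its pin, then stand the brass thumb nut block, nut up, in the middle of the cork pad, and last lay the aluminium plate centred in the steel cradle, lengthwise between its end stops. Set each piece down and let go of it before taking the next, do not let anything fall, and leave the oil bottle standing where it is.

Things in the scene. Friction and masses are not known exactly. Their poses are not given: they have to be found in the camera images.
- snapgate: bent aluminium snapgate, top of the stack: an open flat loop of 10 mm round bar, 86 mm long (y), 46 mm wide (x). Origin: middle of the loop, on its underside; z up. Straight sides along y, bar centres at x = +-18 mm; the gate's +y tip is bent out to x = 28 mm. Lies crosswise on the oval, underside 52 mm above the table, the thumb nut standing up through its 26 mm wide opening. About 60 g
- oval_carabiner: polished steel oval carabiner, a closed loop of 10 mm round bar, 104 mm long (its x) and 58 mm wide (its y), lying flat; opening 38 mm wide. Origin: on the underside, in the middle of the loop. Straight sides along x at y = +-24 mm (bar centres, straight for 23 mm either way of the middle). Second in the stack: lies on top of the brass block around its thumb nut, underside 42 mm above the table. About 170 g
- nut_block: brass thumb nut block: 56 (x) by 54 (y) by 22 mm high, with a round thumb nut 16 mm across standing 24 mm up from the middle of its top (46 mm high in all). Origin: centre of the underside, z up. Third in the stack: stands on the aluminium plate, underside 20 mm above the table, up to 12 mm off the plate's middle along its length. About 500 g
- jaw_plate: aluminium jaw plate, a plain bar 100 mm (x) by 56 mm (y) by 20 mm high. Origin: centre of the underside, z up. Bottom of the stack, lying on the table. About 300 g
- caddy: orange plastic inspection caddy, fixed: a low open tray 130 mm (x) by 110 mm (y) outside, walls 3 mm thick and 18 mm high, floor 3 mm thick. Origin: centre of its underside, on the table. Where the bent snapgate belongs
- pin_stand: green cast iron pin stand, fixed: a round foot 100 mm in diameter and 10 mm high with an upright steel pin 14 mm in diameter in its middle, the pin's top 36 mm above the table. Origin: centre of its underside, on the table. Where the oval carabiner belongs, lying on the foot around the pin
- cork_pad: square cork pad, fixed, 80 by 80 mm and 5 mm thick. Origin: centre of its underside, on the table. Where the brass thumb nut block belongs
- cradle: dark steel cradle, fixed: a base 140 mm (x) by 70 mm (y) by 6 mm thick with an end stop across each end, 8 mm thick, rising 12 mm above the base; 124 mm clear between the stops along x, open at both y sides. Origin: centre of its underside, on the table. Where the aluminium jaw plate belongs, lengthwise between the stops
- oil_bottle: small loose oil bottle standing upright on the table, 36 mm in diameter, 90 mm high, red cap; to be left standing where it is. Origin: centre of its underside, z up
Not all that is in view belongs to the job. What is shaped like the jaw_plate but purple or turquoise is not meant.

How it is judged:
By the outcome, as a careful person would: the job done as asked, in the order asked, and still so for the second after the job is handed in, with the robot touching nothing.
It also fails if it takes over 128 s, if anything falls off the work surface, if the arm or the gripper's body presses on something with over 40 N, if the wrist force passes 120 N, or if a joint passes its speed limit or range.

## Working session

There is one attempt and no reset: what is moved stays moved. The work goes in short steps, Python scripts to look and compute and a shell command to move; the robot and the scene stay as the last step left them, time stands still between calls to the robot, and variables do not carry over. Pictures are saved under pics/ and viewed, at most 17 in all, crops included, and the job is handed in when it is done.

```bash
mkdir -p pics; cat > h.py <<'E'
import numpy as np, cv2, pickle
from bench import status, camera, ctrl
def snap(name, tag):
    c=camera(name); cv2.imwrite(f'pics/{tag}.png',c['frame']); pickle.dump(c,open(f'pics/{tag}.pkl','wb')); return c
def load(tag): return pickle.load(open(f'pics/{tag}.pkl','rb'))
def K(c): return np.array([[c['fx'],0,c['cx']],[0,c['fy'],c['cy']],[0,0,1.]])
def ray(c,uv):
    p=cv2.undistortPoints(np.array(uv,float).reshape(-1,1,2),K(c),np.array(c['dist'],float)).reshape(-1,2)
    return np.c_[p,np.ones(len(p))]
def at_z(c,uv,z):
    E=np.array(c['extrinsics']);d=ray(c,uv)@E[:3,:3].T;o=E[:3,3]
    return o+d*((z-o[2])/d[:,2])[:,None]
def cloud(c):
    v,u=np.mgrid[0:400,0:640]; E=np.array(c['extrinsics'])
    p=ray(c,np.c_[u.ravel(),v.ravel()])*c['depth'].reshape(-1,1)
    return (p@E[:3,:3].T+E[:3,3]).reshape(400,640,3)
def proj(c,P):
    E=np.linalg.inv(np.array(c['extrinsics']))
    return cv2.projectPoints(np.array(P,float).reshape(-1,1,3),cv2.Rodrigues(E[:3,:3])[0],E[:3,3],K(c),np.array(c['dist'],float))[0].reshape(-1,2)
E
python3 - <<'E'
from h import *
for n in('top','side'):
    c=snap(n,n+'0'); print(n,c['fx'],np.round(c['extrinsics'],3).tolist())
o=status.get_obs(); print(o)
E
```

```text
top 508.173366130729 [[-0.007, -0.999, 0.05, 0.355], [-1.0, 0.007, 0.002, -0.035], [-0.002, -0.05, -0.999, 1.476], [0.0, 0.0, 0.0, 1.0]]
side 429.58785234681426 [[0.963, -0.138, 0.233, 0.219], [-0.27, -0.546, 0.793, -0.822], [0.018, -0.827, -0.563, 0.601], [0.0, 0.0, 0.0, 1.0]]
{'time_s': 0.1, 'q': array([ 1.05668216e+00,  1.81498813e-01,  1.60792264e+00, -6.37461844e-07,
        1.35380746e+00, -2.06279107e-01]), 'dq': array([ 0.00088389, -0.00033307, -0.001876  ,  0.00077785,  0.00153298,
        0.00021409]), 'joint_efforts': array([ 2.45126030e-04, -4.45885706e+01, -3.52232087e+01, -2.81921712e-04,
        4.27395600e-03,  6.32480607e-06]), 'eef_pos': array([0.17393934, 0.54752671, 0.23044915]), 'eef_rot': array([-2.88066126e-04,  1.53310395e-01,  9.88177744e-01, -7.65740079e-04]), 'wrist_force': array([-0.73967032,  0.22945343, -0.06012597]), 'torque': array([ 0.04405696,  0.03143586, -0.00368505]), 'grasp_force': 0.0, 'opening': 1.0033507976456855}
```

View pics/top0.png

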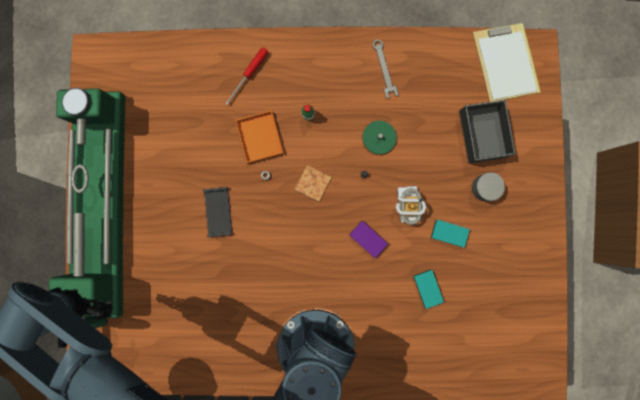

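View pics/side0.png

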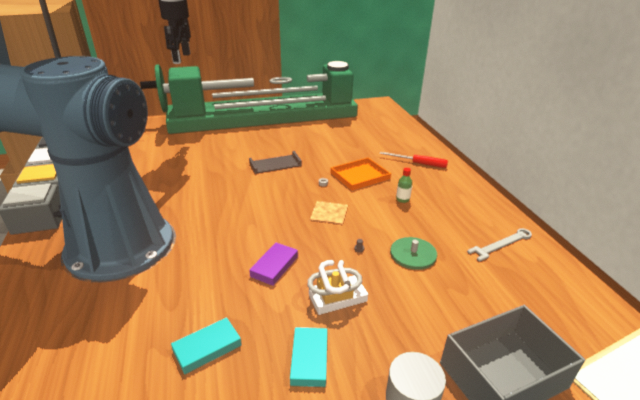

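The top view shows the stack near (410,205), caddy (261,138), stand (380,138), cork (313,183), cradle (218,212) and bottle (308,113). In the side view the stack is at (337,285). I'll enlarge these.

```bash
python3 - <<'E'
from h import *
t=load('top0');s=load('side0')
def crop(c,u,v,w,h,k): return cv2.resize(c['frame'][v:v+h,u:u+w],None,fx=k,fy=k,interpolation=cv2.INTER_CUBIC)
a=crop(t,385,180,50,50,8); b=crop(s,295,245,80,80,5)
cv2.imwrite('pics/stack.png',np.hstack([a,b]))
cv2.imwrite('pics/targets.png',crop(t,200,100,200,140,4))
# colour segmentation in top view -> minAreaRect in world at z
hsv=cv2.cvtColor(t['frame'],cv2.COLOR_BGR2HSV); P=cloud(t)
print('stack z max',P[190:225,395:425,2].max(), 'table z',np.median(P[250:260,300:330,2]))
for n,(u,v) in dict(caddy=(261,138),stand=(380,145),cork=(313,183),cradle=(218,212),bottle=(308,113)).items(): print(n,P[v,u].round(4))
E
```

```text
stack z max 1.475939029551935 table z -3.910107957560971e-05
caddy [0.6127 0.1555 0.0035]
stand [ 0.5887 -0.1924  0.0066]
cork [0.4788 0.0037 0.0066]
cradle [0.3967 0.2814 0.0032]
bottle [0.6712 0.0151 0.0675]
```

View pics/stack.png

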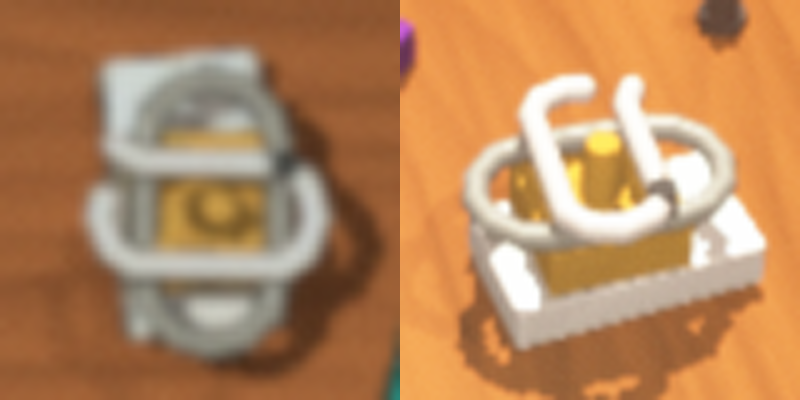

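View pics/targets.png

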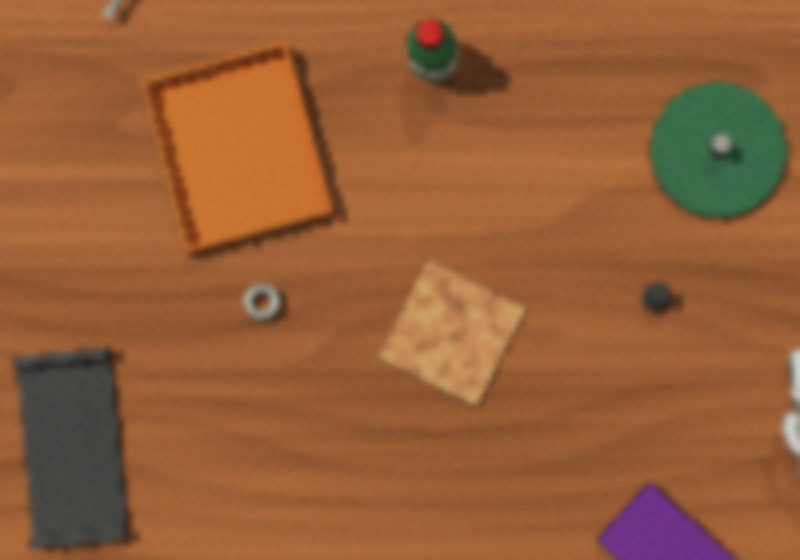

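Crops show the snapgate bars running roughly along world y (crop rows 160 and 262, ends 88 and 330), the gate towards +x with its bent tip at +y. The oval runs along x, with the nut top at crop (217,205). Next: fit the fixtures and locate the stack.

```bash
cat > fit.py <<'E'
from h import *
from scipy.optimize import minimize
def box(x0,x1,y0,y1,z0,z1): return np.array([[x,y,z] for x in(x0,x1) for y in(y0,y1) for z in(z0,z1)])
def cyl(r,z0,z1): a=np.linspace(0,2*np.pi,40); return np.array([[r*np.cos(t),r*np.sin(t),z] for t in a for z in(z0,z1)])
M={'caddy':[box(-.065,.065,-.055,.055,0,.018)],'stand':[cyl(.05,0,.01)],'cork':[box(-.04,.04,-.04,.04,0,.005)],
 'cradle':[box(-.07,.07,-.035,.035,0,.006),box(-.07,-.062,-.035,.035,0,.018),box(.062,.07,-.035,.035,0,.018)],'plate':[box(-.05,.05,-.028,.028,0,.02)]}
S=4
def sil(c,parts,p,roi):
    u0,v0,w,h=roi; m=np.zeros((h*S,w*S),np.uint8); co,si=np.cos(p[2]),np.sin(p[2])
    for q in parts:
        Q=q@np.array([[co,si,0],[-si,co,0],[0,0,1]])+[p[0],p[1],0]
        uv=((proj(c,Q)-[u0,v0]+.5)*S*16)
        cv2.fillConvexPoly(m,cv2.convexHull(np.round(uv).astype(np.int32)),255,shift=4)
    return cv2.resize(m,(w,h),interpolation=cv2.INTER_AREA)/255.
def fit(items,parts,p0):
    f=lambda p:sum(np.abs(sil(c,parts,p,roi)-m).sum()for c,m,roi in items)
    r=minimize(f,p0,method='Nelder-Mead',options=dict(initial_simplex=np.array([p0]+[np.array(p0)+d for d in np.diag([.01,.01,.15])]),xatol=1e-4,fatol=.05))
    return r.x,r.fun
def mask(c,kind,roi):
    u,v,w,h=roi; H=cv2.cvtColor(c['frame'][v:v+h,u:u+w],cv2.COLOR_BGR2HSV).astype(int); h_,s,v_=H[...,0],H[...,1],H[...,2]
    m={'caddy':(s>195)&(h_<16),'stand':(h_>40)&(h_<95)&(s>60),'cork':(h_>9)&(v_>150),'cradle':(s<70)&(v_<120)}[kind].astype(np.uint8)
    m=cv2.morphologyEx(cv2.morphologyEx(m,cv2.MORPH_CLOSE,np.ones((5,5))),cv2.MORPH_OPEN,np.ones((2,2)))
    n,l,st,_=cv2.connectedComponentsWithStats(m); return (l==1+np.argmax(st[1:,4])).astype(float)
E
python3 - <<'E'
from fit import *
t=load('top0');s=load('side0')
R={'caddy':((230,105,62,65),(322,152,76,42)),'stand':((355,115,52,46),(380,228,65,46)),'cork':((288,160,50,46),(302,194,56,34)),'cradle':((196,178,44,66),(242,146,66,34))}
g={'caddy':[.6,.15,.2],'stand':[.6,-.19,0],'cork':[.48,0,.4],'cradle':[.4,.28,.05]}
vis=[]
for k in R:
    it=[(t,mask(t,k,R[k][0]),R[k][0]),(s,mask(s,k,R[k][1]),R[k][1])]
    g0=list(g[k])
    if k in('caddy','cradle'): g0[2]+=0
    for nm,i in(('both',it),('top',it[:1]),('side',it[1:])):
        p,f=min((fit(i,M[k],g0[:2]+[g0[2]+d]) for d in (0,.5,-.5,1.57)),key=lambda r:r[1]); print(k,nm,p.round(4),round(f,1),[int(x[1].sum()) for x in i])
uv=lambda x,y:(385+x/8-.44,180+y/8-.44); suv=lambda x,y:(295+x/5-.4,245+y/5-.4)
print('nut',at_z(t,[uv(217,205)],.066),at_z(s,[suv(202,145)],.066))
print('snap ctr',at_z(t,[uv(209,211)],.057),'bars',at_z(t,[uv(140,159),uv(270,160),uv(140,262),uv(280,262)],.057).round(4).tolist(),'ends',at_z(t,[uv(87,220),uv(331,215)],.057).round(4).tolist())
print('oval ends',at_z(t,[uv(207,66),uv(212,357),uv(135,200),uv(290,200)],.047).round(4).tolist())
print('plate corners top',at_z(t,[uv(102,65),uv(258,50),uv(130,340)],.02).round(4).tolist())
print('plate corners side',at_z(s,[suv(120,318),suv(365,245),suv(70,220)],.02).round(4).tolist())
E
```

```text
caddy both [0.6138 0.1563 0.2617] 1618.8 [614, 836]
caddy top [0.6125 0.1571 0.2749] 1121.1 [614]
caddy side [0.6139 0.1559 0.2589] 492.9 [836]
stand both [ 0.6099 -0.1921  0.5785] 310.8 [871, 1027]
stand top [ 0.6102 -0.193   1.5507] 65.2 [871]
stand side [ 0.613  -0.1873  0.5763] 227.9 [1027]
cork both [ 0.4906 -0.0125 -0.021 ] 2376.3 [1953, 1904]
cork top [ 0.487  -0.0018  0.7904] 1176.4 [1953]
cork side [ 0.469  -0.0029  2.1085] 1194.0 [1904]Traceback (most recent call last):
  File "<stdin>", line 7, in <module>
  File "fit.py", line 23, in mask
    n,l,st,_=cv2.connectedComponentsWithStats(m); return (l==1+np.argmax(st[1:,4])).astype(float)
                                                               ~~~~~~~~~^^^^^^^^^^
    return _wrapfunc(a, 'argmax', axis=axis, out=out, **kwds)
    return bound(*args, **kwds)
ValueError: attempt to get argmax of an empty sequence
```

```bash
python3 - <<'E'
from fit import *
t=load('top0');s=load('side0')
tuv=lambda L:[(200+x/4-.375,100+y/4-.375) for x,y in L]
def rect(nm,L,z):
    P=at_z(t,tuv(L),z)[:,:2]; c=P.mean(0); e=np.roll(P,-1,0)-P
    print(nm,'ctr',c.round(4),'sides',np.linalg.norm(e,axis=1).round(4),'ang',np.degrees(np.arctan2(e[:,1],e[:,0])).round(1))
rect('caddy',[(148,80),(290,46),(335,213),(190,252)],.018)
rect('cork',[(430,262),(526,308),(480,404),(380,356)],.005)
rect('cradle',[(15,357),(112,348),(130,540),(33,547)],.018)
print('stand',at_z(t,tuv([(718,150)]),.01),'pin',at_z(t,tuv([(722,144)]),.036))
print('bottle cap',at_z(t,tuv([(429,33)]),.09))
uv=lambda x,y:(385+x/8-.44,180+y/8-.44); suv=lambda x,y:(295+x/5-.4,245+y/5-.4)
print('nut',at_z(t,[uv(217,205)],.066),at_z(s,[suv(202,145)],.066))
print('snap ctr',at_z(t,[uv(209,211)],.057),'bars',at_z(t,[uv(140,159),uv(270,160),uv(140,262),uv(280,262)],.057).round(4).tolist(),'ends',at_z(t,[uv(87,220),uv(331,215)],.057).round(4).tolist())
print('oval ends',at_z(t,[uv(207,66),uv(212,357),uv(135,200),uv(290,200)],.047).round(4).tolist())
print('plate corners top',at_z(t,[uv(102,65),uv(258,50),uv(130,340)],.02).round(4).tolist())
print('plate corners side',at_z(s,[suv(120,318),suv(365,245),suv(70,220)],.02).round(4).tolist())
a=cv2.resize(s['frame'][145:185,240:400],None,fx=5,fy=5,interpolation=cv2.INTER_CUBIC)
b=cv2.resize(s['frame'][195:275,300:460],None,fx=5,fy=5,interpolation=cv2.INTER_CUBIC)[:400]
cv2.imwrite('pics/sidet.png',np.vstack([a,b]))
E
```

```text
caddy ctr [0.6147 0.1572] sides [0.1065 0.1273 0.1087 0.1304] ang [ -77.1 -165.1  104.6   13.9]
cork ctr [0.4798 0.0034] sides [0.0775 0.0774 0.0806 0.0775] ang [-116.1  154.    63.9  -28.2]
cradle ctr [0.3975 0.2792] sides [0.0712 0.1392 0.0707 0.1381] ang [ -85.2 -174.5   93.9    5.7]
stand [[ 0.61134258 -0.1898371   0.01      ]] pin [[ 0.61112854 -0.19002308  0.036     ]]
bottle cap [[0.68061437 0.01733327 0.09      ]]
nut [[ 0.40994852 -0.27217884  0.066     ]] [[ 0.4052863  -0.27388459  0.066     ]]
snap ctr [[ 0.40821738 -0.27084296  0.057     ]] bars [[0.4266, -0.2468, 0.057], [0.4259, -0.2927, 0.057], [0.3906, -0.2463, 0.057], [0.3901, -0.2956, 0.057]] ends [[0.4054, -0.2279, 0.057], [0.4065, -0.3139, 0.057]]
oval ends [[0.4599, -0.2726, 0.047], [0.3571, -0.2728, 0.047], [0.4127, -0.2463, 0.047], [0.4122, -0.3014, 0.047]]
plate corners top [[0.4625, -0.2391, 0.02], [0.4675, -0.2957, 0.02], [0.3635, -0.2478, 0.02]]
plate corners side [[0.3663, -0.3058, 0.02], [0.4644, -0.2942, 0.02], [0.361, -0.2536, 0.02]]
```

View pics/sidet.png

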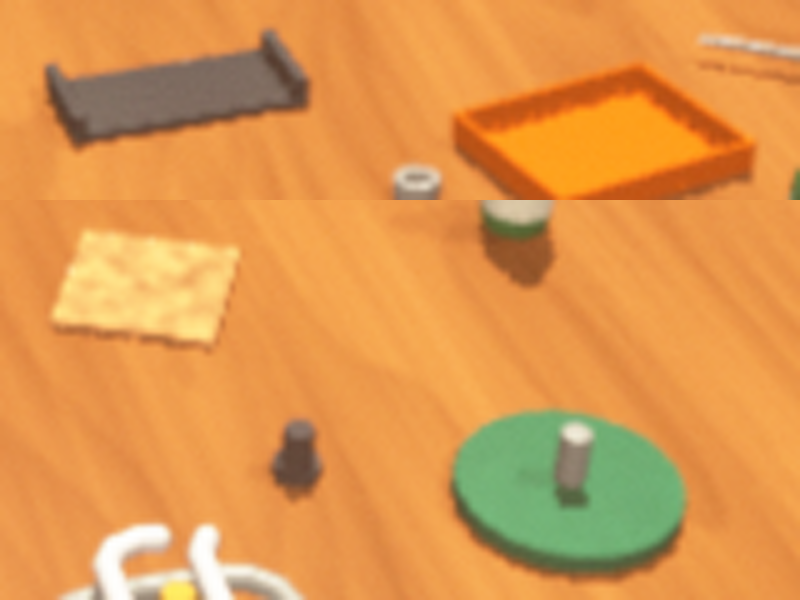

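```bash
cat >> h.py <<'E'
from scipy.spatial.transform import Rotation as Ro
def go(x,y,z,psi):
    """print tool-axis shift (cm) and turn (deg) from the present pose to TCP x,y,z pointing down with tool y at psi deg"""
    o=status.get_obs(); q=np.array(o['eef_rot']); R=Ro.from_quat(q[[1,2,3,0]])
    a=np.radians(psi); ty=np.array([np.cos(a),np.sin(a),0]); tz=np.array([0,0,-1.]); T=Ro.from_matrix(np.c_[np.cross(ty,tz),ty,tz])
    m=R.as_matrix(); print('at',np.round(o['eef_pos'],4),'psi',round(np.degrees(np.arctan2(m[1,1],m[0,1])),2),'t',o['time_s'],'open',round(o['opening'],3))
    print('shift cm',np.round(R.inv().apply(np.array([x,y,z])-o['eef_pos'])*100,2),'turn',np.round((R.inv()*T).as_rotvec(degrees=True),2))
E
python3 - <<'E'
from h import *
go(.408,-.271,.16,0)
t=load('top0');s=load('side0')
a=lambda L:[(240+x/5-.4,145+y/5-.4) for x,y in L]; b=lambda L:[(300+x/5-.4,195+(y-200)/5-.4) for x,y in L]
P=at_z(s,b([(82,230),(238,248),(212,345),(52,323)]),.005);print('cork side',P.mean(0).round(4))
P=at_z(s,a([(752,147),(455,118)]),.018);print('caddy side diag',P.mean(0).round(4),np.linalg.norm(P[0]-P[1]))
P=at_z(s,b([(576,433)]),.036);print('pin side',P)
P=at_z(s,a([(48,66),(80,130),(307,88),(268,32)]),.018);print('cradle side',P.round(4).tolist(),P.mean(0))
E
```

```text
at [0.1739 0.5475 0.2304] psi 72.36 t 0.1 open 1.003
shift cm [-47.11 -70.9    7.14] turn [-9.000e-02  4.000e-02  7.236e+01]
cork side [0.4765 0.0039 0.005 ]
caddy side diag [0.611  0.1552 0.018 ] 0.1657376855443872
pin side [[ 0.60883495 -0.19007822  0.036     ]]
cradle side [[0.3238, 0.3072, 0.018], [0.3308, 0.2271, 0.018], [0.4637, 0.245, 0.018], [0.4573, 0.3198, 0.018]] [0.39387667 0.27477901 0.018     ]
```

```bash
python3 -m handwheel '[[[1,-47.1,-70.9,5,-0.1,0,72.4],[1,-47.1,-70.9,5,-0.1,0,72.4],[1,-47.1,-70.9,5,-0.1,0,72.4],[1,-47.1,-70.9,5,-0.1,0,72.4],[1,-47.1,-70.9,5,-0.1,0,72.4],[1,-47.1,-70.9,5,-0.1,0,72.4],[1,-47.1,-70.9,5,-0.1,0,72.4],[1,-47.1,-70.9,5,-0.1,0,72.4],[1,-47.1,-70.9,5,-0.1,0,72.4],[1,-47.1,-70.9,5,-0.1,0,72.4]]]'; python3 -c "
from h import *
go(.407,-.271,.12,-.5)"
```

```text
time_s: 1.35
eef_pos: [0.3458, -0.0541, 0.1947]
eef_rot: [0.001, 0.708, 0.707, 0.001]
wrist_force: [0.9, 0.1, 0.5]
opening: 0.999
grasp_force: 0.0
at [ 0.3458 -0.0541  0.1947] psi -0.09 t 1.35 open 0.999
shift cm [-21.69   6.13   7.47] turn [ 0.15 -0.04  0.41]
```

```bash
python3 -m handwheel '[[[0.5,-21.7,6.1,7.4,0,0,0.4],[0.5,-21.7,6.1,7.4,0,0,0.4],[0.5,-21.7,6.1,7.4,0,0,0.4],[0.5,-21.7,6.1,7.4,0,0,0.4],[0.5,-21.7,6.1,7.4,0,0,0.4],[0.5,-21.7,6.1,7.4,0,0,0.4]]]'; python3 -c "
from h import *
go(.407,-.271,.06,-.5)
s=snap('side','s1');t=snap('top','t1')
a=cv2.resize(s['frame'][190:320,270:400],None,fx=4.6,fy=4.6,interpolation=cv2.INTER_CUBIC)
cv2.imwrite('pics/s1c.png',a)
for dx,dy in((.0325,0),(-.0325,0)):
  print(proj(s,[[.407+dx,-.271,.125]])*1)
"
```

```text
time_s: 2.1
eef_pos: [0.4062, -0.268, 0.12]
eef_rot: [-0.001, 0.71, 0.704, 0.001]
wrist_force: [0.3, -0.2, -0.1]
opening: 0.753
grasp_force: 0.0
at [ 0.4062 -0.268   0.12  ] psi -0.45 t 2.1 open 0.753
shift cm [-0.32  0.09  6.  ] turn [ 0.01 -0.15  0.05]
[[354.21337555 244.29072785]]
[[318.59752005 250.20682463]]
```

View pics/s1c.png

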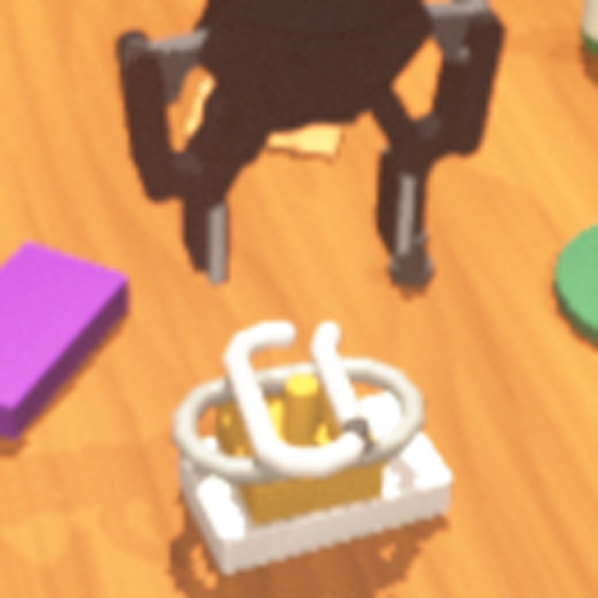

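Tips stand over the stack, left tip at crop (212,282), astride the snapgate. Now I descend and grip.

```bash
python3 -m handwheel '[[[0.5,-0.3,0.1,3,0,-0.1,0],[0.5,-0.3,0.1,5.5,0,-0.1,0],[0.5,-0.3,0.1,6.8,0,-0.1,0],[0.5,-0.3,0.1,7.4,0,-0.1,0],[0.5,-0.3,0.1,7.6,0,-0.1,0],[0,-0.3,0.1,7.6,0,-0.1,0],[-0.3,-0.3,0.1,7.6,0,-0.1,0],[-0.3,-0.3,0.1,7.6,0,-0.1,0],[-0.3,-0.3,0.1,7.6,0,-0.1,0]]]'; python3 -m handwheel '[[[-0.5,0,0,0,0,0,0],[-0.5,0,0,0,0,0,0],[-0.5,0,0,0,0,0,0],[-0.5,0,0,0,0,0,0]]]'; python3 -c "
from h import *
go(.407,-.271,.2,-.5)"
```

```text
time_s: 3.32
eef_pos: [0.4083, -0.2722, 0.0455]
eef_rot: [0.001, 0.71, 0.704, 0.0]
wrist_force: [-0.2, 2.4, 6.7]
opening: 0.514
grasp_force: 60.3
time_s: 3.82
eef_pos: [0.4083, -0.2722, 0.0455]
eef_rot: [0.001, 0.71, 0.704, 0.0]
wrist_force: [-0.5, 2.1, 5.6]
opening: 0.505
grasp_force: 60.3
at [ 0.4083 -0.2722  0.0455] psi -0.44 t 3.825 open 0.505
shift cm [  0.09  -0.1  -15.45] turn [0.13 0.09 0.06]
```

```bash
python3 -m handwheel '[[[-0.5,0,0,-0.5,0,0,0],[-0.5,0,0,-1.5,0,0,0],[-0.5,0,0,-3,0,0,0],[-0.5,0,0,-5,0,0,0],[-0.5,0,0,-7,0,0,0],[-0.5,0,0,-9,0,0,0],[-0.5,0,0,-9,0,0,0]]]'; python3 -c "
from h import *
go(.613,.156,.14,14)
s=snap('side','s2');t=snap('top','t2')
a=cv2.resize(s['frame'][180:320,270:400],None,fx=4.2,fy=4.2,interpolation=cv2.INTER_CUBIC)
b=cv2.resize(t['frame'][180:230,385:435],None,fx=5,fy=5,interpolation=cv2.INTER_CUBIC)
b=cv2.copyMakeBorder(b,0,a.shape[0]-250,0,0,0)
cv2.imwrite('pics/s2c.png',np.hstack([a,b]))
"
```

```text
time_s: 4.7
eef_pos: [0.4088, -0.2729, 0.1369]
eef_rot: [0.003, 0.71, 0.704, 0.0]
wrist_force: [0.1, -0.1, -0.4]
opening: 0.511
grasp_force: 61.0
at [ 0.4088 -0.2729  0.1369] psi -0.43 t 4.7 open 0.511
shift cm [43.04 20.1  -0.4 ] turn [  0.23   0.28 -14.43]
```

View pics/s2c.png

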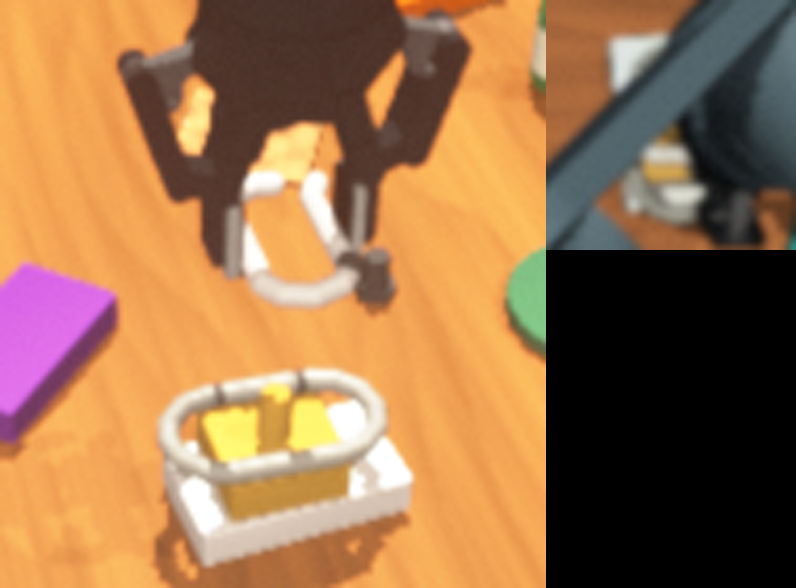

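Snapgate held level between the pads; oval still in place around the nut. Carry to the caddy.

```bash
python3 -m handwheel '[[[-0.5,1.8,0.9,-0.4,0,0,-2],[-0.5,6,2.7,-0.4,0,0,-5],[-0.5,11,5,-0.4,0,0,-8],[-0.5,16,7.4,-0.4,0,0,-11],[-0.5,21,9.8,-0.4,0,0,-14.4],[-0.5,26,12.1,-0.4,0.2,0.2,-14.4],[-0.5,31,14.5,-0.4,0.2,0.2,-14.4],[-0.5,36,16.8,-0.4,0.2,0.2,-14.4],[-0.5,40.5,19,-0.4,0.2,0.2,-14.4],[-0.5,42.8,20.1,-0.4,0.2,0.2,-14.4]]]'; python3 -m handwheel '[[[-0.5,0,0,0,0,0,0],[-0.5,0,0,0,0,0,0]]]';  python3 -c "
from h import *
go(.6135,.154,.01,14)
"
```

```text
time_s: 6.05
eef_pos: [0.6117, 0.1573, 0.1368]
eef_rot: [-0.003, 0.615, 0.788, -0.0]
wrist_force: [-0.1, -1.2, -1.1]
opening: 0.509
grasp_force: 61.1
time_s: 6.3
eef_pos: [0.611, 0.1541, 0.1373]
eef_rot: [-0.002, 0.616, 0.788, -0.001]
wrist_force: [-0.8, -1.2, -0.9]
opening: 0.509
grasp_force: 61.1
at [0.611  0.1541 0.1373] psi 13.96 t 6.3 open 0.509
shift cm [-0.11  0.29 12.72] turn [-0.24 -0.16 -0.04]
```

```bash
python3 -m handwheel '[[[-0.5,0,0.2,2,-0.2,-0.2,0],[-0.5,0,0.2,5,-0.2,-0.2,0],[-0.5,0,0.2,8,-0.2,-0.2,0],[-0.5,0,0.2,10.5,-0.2,-0.2,0],[-0.5,0,0.2,12,-0.2,-0.2,0],[-0.5,0,0.2,12.7,-0.2,-0.2,0],[-0.5,0,0.2,13,-0.2,-0.2,0],[-0.5,0,0.2,13.2,-0.2,-0.2,0],[-0.5,0,0.2,13.2,-0.2,-0.2,0]]]';  python3 -c "
from h import *
go(.6135,.154,.00,14)
s=snap('side','s3')
cv2.imwrite('pics/s3c.png',cv2.resize(s['frame'][110:210,300:430],None,fx=5,fy=5,interpolation=cv2.INTER_CUBIC))
"
```

```text
time_s: 7.42
eef_pos: [0.6139, 0.1556, 0.007]
eef_rot: [0.001, 0.616, 0.788, 0.001]
wrist_force: [-0.2, -0.2, -0.1]
opening: 0.511
grasp_force: 61.1
at [0.6139 0.1556 0.007 ] psi 13.97 t 7.425 open 0.511
shift cm [-0.15 -0.08  0.7 ] turn [ 0.14  0.05 -0.03]
```

View pics/s3c.png

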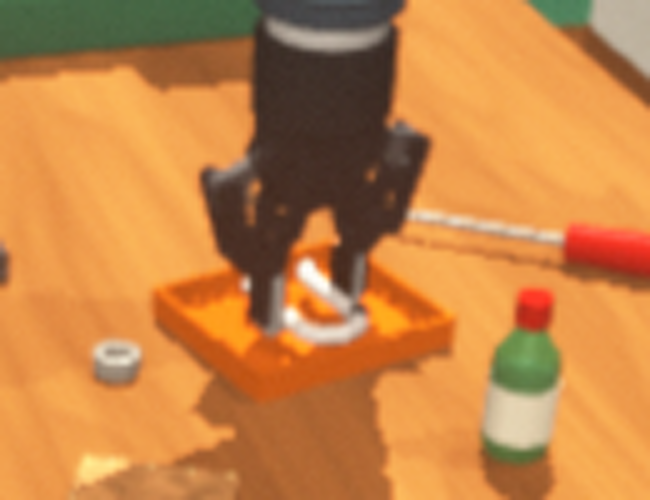

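Snapgate sits well inside the caddy, clear of the walls. I lower it in small steps, watching the force.

```bash
for i in 1 ; do python3 -m handwheel '[[[-0.5,0,0,0.2,0,0,0],[-0.5,0,0,0.3,0,0,0],[-0.5,0,0,0.4,0,0,0],[-0.5,0,0,0.4,0,0,0]]]'; done; python3 -m handwheel '[[[-0.5,0,0,0.1,0,0,0],[-0.5,0,0,0.1,0,0,0]]]'; python3 -m handwheel '[[[-0.5,0,0,0.1,0,0,0],[-0.5,0,0,0.1,0,0,0]]]'; python3 -m handwheel '[[[-0.5,0,0,0.1,0,0,0],[-0.5,0,0,0.1,0,0,0]]]'
```

```text
time_s: 7.98
eef_pos: [0.6134, 0.1556, 0.0023]
eef_rot: [0.001, 0.616, 0.788, 0.0]
wrist_force: [0.1, 0.1, -0.9]
opening: 0.513
grasp_force: 61.1
time_s: 8.22
eef_pos: [0.6135, 0.1555, 0.0014]
eef_rot: [0.001, 0.616, 0.788, 0.0]
wrist_force: [-1.0, 0.4, -0.8]
opening: 0.51
grasp_force: 61.1
time_s: 8.48
eef_pos: [0.6136, 0.1555, 0.0012]
eef_rot: [0.001, 0.616, 0.788, 0.0]
wrist_force: [-2.8, -0.2, 4.6]
opening: 0.508
grasp_force: 64.0
time_s: 8.72
eef_pos: [0.6136, 0.1556, 0.0012]
eef_rot: [0.001, 0.616, 0.788, 0.0]
wrist_force: [-6.5, -0.8, 13.4]
opening: 0.506
grasp_force: 67.8
```

```bash
python3 -m handwheel '[[[-0.5,0,0,-0.2,0,0,0],[-0.5,0,0,-0.2,0,0,0],[0.15,0,0,-0.2,0,0,0],[0.3,0,0,-0.2,0,0,0],[0.3,0,0,-0.2,0,0,0],[0.3,0,0,-0.2,0,0,0],[0.3,0,0,-2,0,0,0],[0.3,0,0,-5,0,0,0],[0.3,0,0,-10,0,0,0],[0.3,0,0,-14,0,0,0]]]';  python3 -c "
from h import *
go(.409,-.273,.15,-90)
s=snap('side','s4');t=snap('top','t4')
a=cv2.resize(s['frame'][140:200,310:410],None,fx=5,fy=5,interpolation=cv2.INTER_CUBIC)
b=cv2.resize(t['frame'][180:230,385:435],None,fx=6,fy=6,interpolation=cv2.INTER_CUBIC)
c=cv2.resize(s['frame'][255:315,295:375],None,fx=6,fy=6,interpolation=cv2.INTER_CUBIC)[:300,:480]
a=cv2.copyMakeBorder(a,0,0,0,280,0);
cv2.imwrite('pics/s4c.png',np.vstack([a,np.hstack([b,c])]))
"
```

```text
time_s: 9.98
eef_pos: [0.614, 0.1557, 0.143]
eef_rot: [0.002, 0.616, 0.788, 0.001]
wrist_force: [-0.0, -0.5, 0.5]
opening: 0.648
grasp_force: 0.0
at [0.614  0.1557 0.143 ] psi 13.97 t 9.975 open 0.648
shift cm [-36.65 -30.24  -0.79] turn [  0.24  -0.18 103.97]
```

View pics/s4c.png

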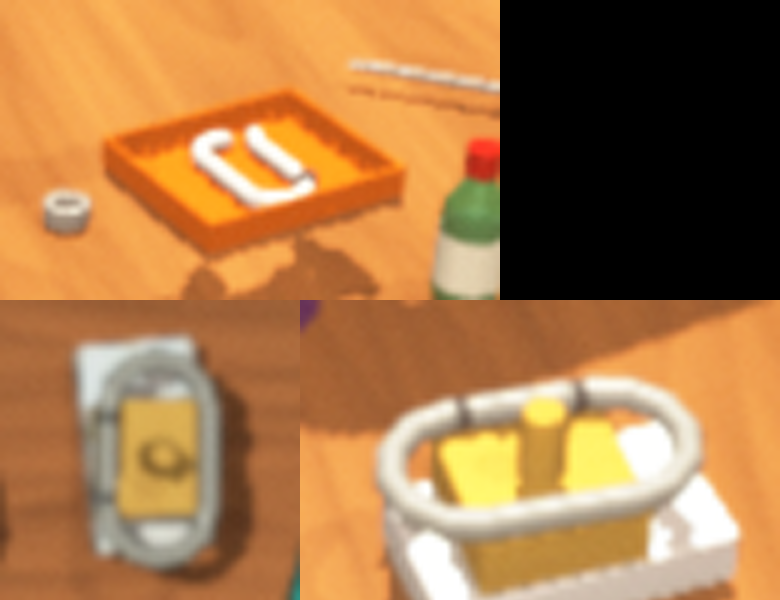

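The snapgate lies flat in the middle of the caddy. The oval is centred about crop (156,456) in the top view. I'll measure the oval and block from depth.

```bash
python3 - <<'E'
from h import *
for n in('s4','t4'):
    c=load(n);P=cloud(c).reshape(-1,3);P=P[(abs(P[:,0]-.409)<.08)&(abs(P[:,1]+.272)<.07)&(c['depth'].ravel()>0)]
    for nm,lo,hi in(('oval',.046,.054),('block',.039,.044),('nut',.063,.07),('plate',.017,.023)):
        Q=P[(P[:,2]>lo)&(P[:,2]<hi)]
        if len(Q)<4: print(n,nm,len(Q));continue
        r=cv2.minAreaRect((Q[:,:2]*1000).astype(np.float32)); print(n,nm,len(Q),np.round(r[0],1),np.round(r[1],1),round(r[2],1),'bbox',(Q.min(0)*1000).round(1)[:2],(Q.max(0)*1000).round(1)[:2],'z',Q[:,2].max().round(4))
t=load('t4')
tu=lambda L:[(385+x/6-.42,180+(y-300)/6-.42) for x,y in L]
print(at_z(t,tu([(155,348),(157,567)]),.047).round(4),at_z(t,tu([(99,400),(96,500),(216,400),(219,500)]),.047).round(4))
print('block',at_z(t,tu([(122,398),(196,402),(196,518),(117,514)]),.042).round(4))
print('plate',at_z(t,tu([(77,347),(193,338),(97,553)]),.02).round(4))
s=load('s4');su=lambda L:[(295+(x-300)/6-.42,255+(y-300)/6-.42) for x,y in L]
print('side block bottom front',at_z(s,su([(474,588),(648,556)]),.02).round(4),'oval ends',at_z(s,su([(378,455),(702,440)]),.047).round(4),'far bar ctr',at_z(s,su([(462,410),(580,393)]),.047).round(4),'near',at_z(s,su([(480,518),(610,500)]),.047).round(4),'nut',at_z(s,su([(544,413)]),.066).round(4))
E
```

```text
s4 oval 620 [ 405.1 -274.8] [ 58.6 101.4] 88.4 bbox [ 354.4 -304.5] [ 456.  -245.5] z 0.0538
s4 block 334 [ 401.9 -277.2] [52.4 80.1] 89.9 bbox [ 361.8 -303.4] [ 442.  -250.9] z 0.044
s4 nut 36 [ 405.9 -274.8] [13.  11.4] 20.5 bbox [ 399.2 -282.1] [ 412.8 -269.3] z 0.0674
s4 plate 403 [ 413.2 -274.3] [99.7 56.3] 6.2 bbox [ 361.7 -305.2] [ 465.1 -241.9] z 0.0228
t4 oval 239 [ 408.4 -271.9] [ 54.8 101.9] 88.1 bbox [ 357.6 -299. ] [ 459.3 -244. ] z 0.054
t4 block 134 [ 415.  -269.3] [52.4 72.8] 78.5 bbox [ 380.2 -300.5] [ 451.1 -245.3] z 0.0439
t4 nut 18 [ 407.6 -273.1] [10.8 11.2] 87.6 bbox [ 402.1 -278.6] [ 413.4 -267.5] z 0.0695
t4 plate 124 [ 395.8 -278.4] [149.7  75.2] 21.5 bbox [ 339.8 -340.8] [ 464.4 -240.9] z 0.0228
[[ 0.4605 -0.2726  0.047 ]
 [ 0.3574 -0.2719  0.047 ]] [[ 0.4362 -0.2457  0.047 ]
 [ 0.3891 -0.2436  0.047 ]
 [ 0.4358 -0.3011  0.047 ]
 [ 0.3886 -0.3017  0.047 ]]
block [[ 0.4373 -0.2573  0.042 ]
 [ 0.4352 -0.2925  0.042 ]
 [ 0.3804 -0.2916  0.042 ]
 [ 0.3826 -0.2542  0.042 ]]
plate [[ 0.4632 -0.2394  0.02  ]
 [ 0.4672 -0.2955  0.02  ]
 [ 0.3644 -0.2477  0.02  ]]
side block bottom front [[ 0.3787 -0.295   0.02  ]
 [ 0.4342 -0.2959  0.02  ]] oval ends [[ 0.3577 -0.2591  0.047 ]
 [ 0.4564 -0.278   0.047 ]] far bar ctr [[ 0.388  -0.2462  0.047 ]
 [ 0.4262 -0.2481  0.047 ]] near [[ 0.3806 -0.2929  0.047 ]
 [ 0.4206 -0.2956  0.047 ]] nut [[ 0.4059 -0.2735  0.066 ]]
```

```bash
python3 -m handwheel '[[[0.75,-36.8,-30.2,-0.6,0.2,-0.2,106],[0.75,-36.8,-30.2,-0.6,0.2,-0.2,106],[0.75,-36.8,-30.2,-0.6,0.2,-0.2,106],[0.75,-36.8,-30.2,-0.6,0.2,-0.2,106],[0.75,-36.8,-30.2,-0.6,0.2,-0.2,106],[0.75,-36.8,-30.2,-0.6,0.2,-0.2,106],[0.75,-36.8,-30.2,-0.6,0.2,-0.2,106],[0.75,-36.8,-30.2,-0.6,0.2,-0.2,106],[0.75,-36.8,-30.2,-0.6,0.2,-0.2,106],[0.75,-36.8,-30.2,-0.6,0.2,-0.2,106]]]' ; python3 -m handwheel '[[[0.75,0,0,0,0,0,0],[0.75,0,0,0,0,0,0]]]'; python3 -c "
from h import *
go(.407,-.2735,.0365,-92)
"
```

```text
time_s: 11.32
eef_pos: [0.4085, -0.2751, 0.1456]
eef_rot: [0.0, 1.0, -0.021, -0.001]
wrist_force: [-1.0, -0.8, -0.3]
opening: 0.871
grasp_force: 0.0
time_s: 11.58
eef_pos: [0.4091, -0.2743, 0.1454]
eef_rot: [0.0, 1.0, -0.016, -0.001]
wrist_force: [-0.0, 0.6, 0.8]
opening: 0.877
grasp_force: 0.0
at [ 0.4091 -0.2743  0.1454] psi -91.84 t 11.575 open 0.877
shift cm [-0.18 -0.09 10.89] turn [0.06 0.14 0.16]
```

```bash
python3 -m handwheel '[[[0.75,-0.2,-0.1,3,0,0.1,0.2],[0.75,-0.2,-0.1,7,0,0.1,0.2],[0.75,-0.2,-0.1,9.5,0,0.1,0.2],[0.75,-0.2,-0.1,10.6,0,0.1,0.2],[0.75,-0.2,-0.1,10.9,0,0.1,0.2],[0.75,-0.2,-0.1,10.9,0,0.1,0.2],[0.4,-0.2,-0.1,10.9,0,0.1,0.2],[0.2,-0.2,-0.1,10.9,0,0.1,0.2],[0,-0.2,-0.1,10.9,0,0.1,0.2],[0,-0.2,-0.1,10.9,0,0.1,0.2]]]'; python3 -m handwheel '[[[0,0,0,0,0,0,0],[0,0,0,0,0,0,0],[0,0,0,0,0,0,0]]]'; python3 -c "
from h import *
go(.407,-.2735,.0365,-92)
"
```

```text
time_s: 12.82
eef_pos: [0.4074, -0.2742, 0.0379]
eef_rot: [0.001, 1.0, -0.019, 0.0]
wrist_force: [-2.5, 1.7, 8.8]
opening: 0.651
grasp_force: 61.5
time_s: 13.2
eef_pos: [0.4075, -0.2742, 0.0379]
eef_rot: [0.001, 1.0, -0.019, 0.0]
wrist_force: [-1.6, 1.0, 9.2]
opening: 0.652
grasp_force: 61.5
at [ 0.4075 -0.2742  0.0379] psi -92.22 t 13.2 open 0.652
shift cm [-0.05 -0.07  0.14] turn [ 0.14 -0.03 -0.22]
```

```bash
python3 -m handwheel '[[[0,0,0,-0.4,0,0,0],[0,0,0,-1.2,0,0,0],[0,0,0,-2.4,0,0,0],[0,0,0,-4,0,0,0],[0,0,0,-6,0,0,0],[0,0,0,-8,0,0,0],[0,0,0,-8.4,0,0,0],[0,0,0,-8.4,0,0,0]]]'; python3 -c "
from h import *
go(.61,-.19,.12,-92)
s=snap('side','s5')
a=cv2.resize(s['frame'][190:320,270:400],None,fx=4.6,fy=4.6,interpolation=cv2.INTER_CUBIC)
cv2.imwrite('pics/s5c.png',a)
"
```

```text
time_s: 14.2
eef_pos: [0.4069, -0.2734, 0.1205]
eef_rot: [0.001, 1.0, -0.019, -0.0]
wrist_force: [0.3, 1.2, -1.5]
opening: 0.649
grasp_force: 63.6
at [ 0.4069 -0.2734  0.1205] psi -92.23 t 14.2 open 0.649
shift cm [19.97 -9.13  0.04] turn [ 0.08  0.01 -0.23]
```

View pics/s5c.png

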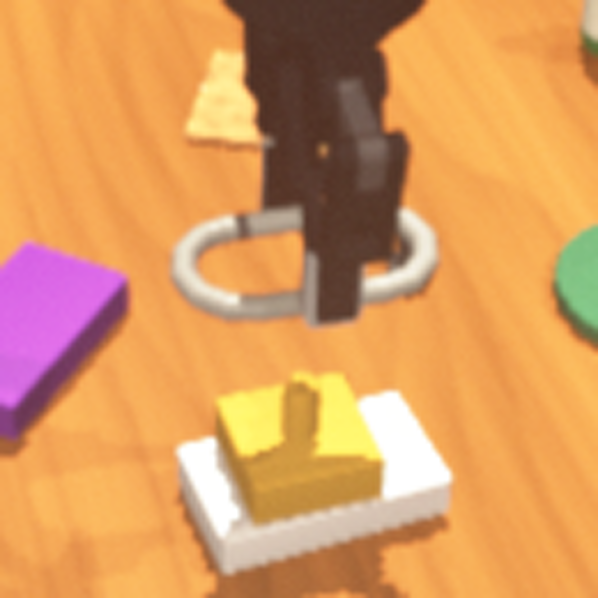

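The oval hangs level in the grip and the block is undisturbed. I'll measure the oval's position relative to the TCP from depth.

```bash
python3 - <<'E'
from h import *
c=load('s5');P=cloud(c).reshape(-1,3);P=P[(abs(P[:,0]-.409)<.09)&(abs(P[:,1]+.272)<.08)&(c['depth'].ravel()>0)]
for lo in (.12,.124,.128,.132):
    Q=P[(P[:,2]>lo)&(P[:,2]<lo+.004)];print(lo,len(Q),(Q.min(0)*1000).round(1),(Q.max(0)*1000).round(1))
Q=P[(P[:,2]>.122)&(P[:,2]<.136)];Q=Q[abs(Q[:,0]-.407)>.02];r=cv2.minAreaRect((Q[:,:2]*1000).astype(np.float32));print(r)
for a,b in((.35,.375),(.44,.46)):
    q=Q[(Q[:,0]>a)&(Q[:,0]<b)]; print(a,q[:,2].max(),np.percentile(q[:,2],90))
E
```

```text
Traceback (most recent call last):
ValueError: zero-size array to reduction operation minimum which has no identity
```

```bash
python3 - <<'E'
from h import *
c=load('s5');C=cloud(c)
for x,y in((175,262),(240,305),(435,262),(300,420),(240,225)):
    u,v=int(270+x/4.6),int(190+y/4.6);print(x,y,C[v,u].round(4),c['depth'][v,u])
D=C[190:320,270:400].reshape(-1,3);d=c['depth'][190:320,270:400].ravel();D=D[d>0]
Q=D[(D[:,2]>.12)&(D[:,2]<.16)];print(len(D),len(Q),np.sort(Q[:,0])[[0,2,-3,-1]] if len(Q)>3 else '')
s=c; E=np.array(c['extrinsics'])
suv=lambda L:[(270+x/4.6-.39,190+y/4.6-.39) for x,y in L]
print('ends',at_z(c,suv([(172,262),(438,248)]),.129).round(4))
E
```

```text
175 262 [ 0.3567 -0.2668  0.1346] 0.73517156
240 305 [ 0.373  -0.2976  0.1343] 0.71473104
435 262 [ 0.4502 -0.2898  0.1338] 0.73920965
300 420 [ 0.4035 -0.2811  0.0548] 0.7797227
240 225 [ 0.3858 -0.2517  0.1348] 0.7538924
16829 776 [0.35345648 0.35390594 0.45387163 0.45525173]
ends [[ 0.3563 -0.2612  0.129 ]
 [ 0.4564 -0.2783  0.129 ]]
```

```bash
python3 -m handwheel '[[[0,1.5,-0.7,0,0,0,0],[0,4.5,-2,0,0,0,0],[0,9,-4,0,0,0,0],[0,13.5,-6.1,0,0,0,0],[0,17.5,-8,0,0,0,0],[0,19.5,-8.9,0,0,0,0],[0,20,-9.1,0,0,0,0],[0,20,-9.1,0,0,0,0]]]'; python3 -m handwheel '[[[0,0,0,2,0,0,0],[0,0,0,4,0,0,0],[0,0,0,5.5,0,0,0],[0,0,0,6,0,0,0],[0,0,0,6,0,0,0]]]'; python3 -c "
from h import *
go(.61,-.19,.0059,-92)
s=snap('side','s6');t=snap('top','t6')
a=cv2.resize(s['frame'][190:290,350:480],None,fx=4.6,fy=4.6,interpolation=cv2.INTER_CUBIC)
cv2.imwrite('pics/s6c.png',a)
C=cloud(s).reshape(-1,3);Q=C[(s['depth'].ravel()>0)&(abs(C[:,0]-.61)<.07)&(abs(C[:,1]+.19)<.05)&(C[:,2]>.064)&(C[:,2]<.08)]
q=Q[abs(Q[:,0]-.61)>.025];print(q.min(0),q.max(0))
"
```

```text
time_s: 15.25
eef_pos: [0.6098, -0.1897, 0.119]
eef_rot: [0.0, 1.0, -0.019, -0.001]
wrist_force: [-0.1, -0.1, -1.2]
opening: 0.65
grasp_force: 63.6
time_s: 15.88
eef_pos: [0.61, -0.1903, 0.0595]
eef_rot: [0.0, 1.0, -0.02, -0.001]
wrist_force: [-0.4, -0.5, -1.2]
opening: 0.65
grasp_force: 63.7
at [ 0.61   -0.1903  0.0595] psi -92.25 t 15.875 open 0.65
shift cm [ 0.01 -0.04  5.36] turn [ 0.03  0.08 -0.25]
[ 0.55657208 -0.21843233  0.06449019] [ 0.65787207 -0.1638141   0.07598122]
```

View pics/s6c.png

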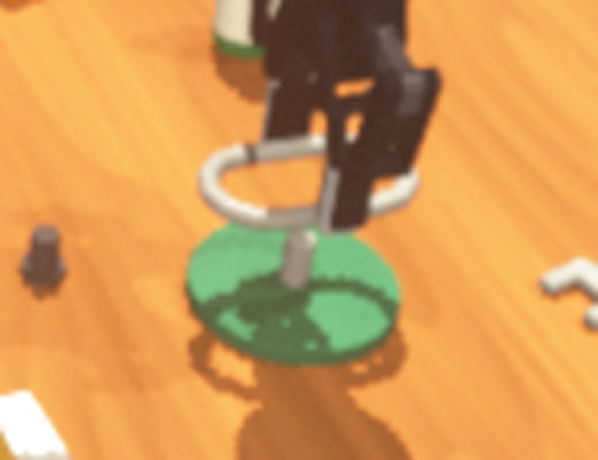

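Oval is above the pin (pin top at crop (300,238)), about 1.5 mm short in x. I correct that and lower it.

```bash
python3 -m handwheel '[[[0,0.15,0,1.5,0,0,0],[0,0.15,0,3,0,0,0],[0,0.15,0,4.2,0,0,0],[0,0.15,0,4.8,0,0,0],[0,0.15,0,5,0,0,0],[0,0.15,0,5.1,0,0,0],[0,0.15,0,5.1,0,0,0]]]'; python3 -m handwheel '[[[0,0,0,0.1,0,0,0],[0,0,0,0.1,0,0,0]]]';python3 -m handwheel '[[[0,0,0,0.1,0,0,0],[0,0,0,0.1,0,0,0]]]';python3 -m handwheel '[[[0,0,0,0.1,0,0,0],[0,0,0,0.1,0,0,0]]]'
```

```text
time_s: 16.85
eef_pos: [0.612, -0.1905, 0.0094]
eef_rot: [0.001, 1.0, -0.019, -0.0]
wrist_force: [-1.0, -0.2, -2.0]
opening: 0.648
grasp_force: 63.7
time_s: 17.1
eef_pos: [0.6117, -0.1904, 0.0081]
eef_rot: [0.0, 1.0, -0.02, -0.0]
wrist_force: [-0.1, -0.8, -2.2]
opening: 0.647
grasp_force: 63.7
time_s: 17.35
eef_pos: [0.6116, -0.1903, 0.0069]
eef_rot: [0.0, 1.0, -0.02, -0.0]
wrist_force: [0.1, -0.5, -0.8]
opening: 0.643
grasp_force: 63.7
time_s: 17.6
eef_pos: [0.6117, -0.1904, 0.0062]
eef_rot: [0.0, 1.0, -0.019, -0.0]
wrist_force: [-0.7, 0.8, 1.4]
opening: 0.65
grasp_force: 65.0
```

```bash
python3 -m handwheel '[[[0,0,0,0.05,0,0,0],[0,0,0,0.05,0,0,0],[0.6,0,0,0,0,0,0],[0.75,0,0,0,0,0,0],[0.75,0,0,0,0,0,0],[0.75,0,0,-0.3,0,0,0],[0.75,0,0,-2,0,0,0],[0.75,0,0,-5,0,0,0],[0.75,0,0,-10,0,0,0],[0.75,0,0,-14,0,0,0]]]'; python3 -m handwheel '[[[0.75,-20,9,-14,0,0,0],[0.75,-20,9,-14,0,0,0],[0.75,-20,9,-14,0,0,0],[0.75,-20,9,-14,0,0,0],[0.75,-20,9,-14,0,0,0],[0.75,-20,9,-14,0,0,0]]]';python3 -c "
from h import *
s=snap('side','s7');t=snap('top','t7')
a=cv2.resize(s['frame'][190:320,290:480],None,fx=4.2,fy=4.2,interpolation=cv2.INTER_CUBIC)
cv2.imwrite('pics/s7c.png',a)
go(.407,-.274,.2,-90)
def rec(c,cx,cy,w,lo,hi):
    C=cloud(c).reshape(-1,3);Q=C[(c['depth'].ravel()>0)&(abs(C[:,0]-cx)<w)&(abs(C[:,1]-cy)<w)&(C[:,2]>lo)&(C[:,2]<hi)]
    print(len(Q)); 
    if len(Q)>5: print(np.round(cv2.minAreaRect((Q[:,:2]*1000).astype(np.float32))[0],1),cv2.minAreaRect((Q[:,:2]*1000).astype(np.float32))[1:])
for c in(s,t): rec(c,.61,-.19,.07,.016,.0225); rec(c,.61,-.19,.03,.03,.04);rec(c,.407,-.274,.05,.039,.0435);rec(c,.407,-.274,.06,.017,.0225)
"
```

```text
time_s: 18.85
eef_pos: [0.6124, -0.1906, 0.1495]
eef_rot: [0.001, 1.0, -0.019, 0.001]
wrist_force: [0.1, -0.4, 0.5]
opening: 0.874
grasp_force: 0.0
time_s: 19.6
eef_pos: [0.4086, -0.2726, 0.2873]
eef_rot: [0.001, 1.0, -0.02, 0.001]
wrist_force: [0.6, 0.6, -1.1]
opening: 0.873
grasp_force: 0.0
at [ 0.409  -0.2716  0.2855] psi -92.2 t 19.7 open 0.873
shift cm [-0.18  0.25  8.55] turn [-0.02  0.07 -2.2 ]
358
[ 609. -192.] ((102.29935455322266, 58.88750457763672), 0.18544244766235352)
34
[ 609.7 -192.6] ((13.165515899658203, 12.234391212463379), 29.02299690246582)
510
[ 406.1 -274.4] ((56.339447021484375, 56.27814483642578), 1.7751655578613281)
506
[ 413.3 -273.5] ((100.11077880859375, 56.82274627685547), 5.009603977203369)
217
[ 612.5 -187.6] ((81.6739273071289, 96.83777618408203), 62.61768341064453)
20
[ 615.1 -179.6] ((35.24055099487305, 10.897778511047363), 71.79515838623047)
45
[ 400.7 -266.6] ((70.02745819091797, 35.58074951171875), 57.918067932128906)
111
[ 415.  -270.8] ((99.71453857421875, 51.2094612121582), 6.923346996307373)
```

View pics/s7c.png

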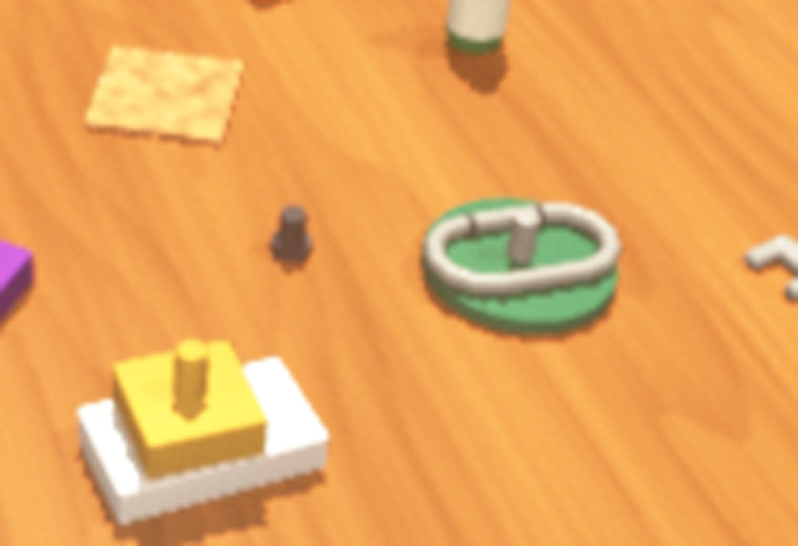

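Oval lies on the foot, centred about the pin to within about 1 mm. Next the block.

```bash
python3 -m handwheel '[[[0.75,-0.2,0.2,5,0,0,-1.5],[0.75,-0.2,0.2,11,0,0,-1.5],[0.75,-0.2,0.2,17,0,0,-1.5],[0.75,-0.2,0.2,19.5,0,0,-1.5],[0.75,-0.2,0.2,20.5,0,0,-1.5],[0.75,-0.2,0.2,20.5,0,0,-1.5]]]'; python3 -c "
from h import *
go(.407,-.274,.0195,-90.5)"
```

```text
time_s: 20.45
eef_pos: [0.4066, -0.2737, 0.0806]
eef_rot: [-0.0, 1.0, -0.006, -0.001]
wrist_force: [1.0, -0.3, 0.8]
opening: 0.877
grasp_force: 0.0
at [ 0.4066 -0.2737  0.0806] psi -90.67 t 20.45 open 0.877
shift cm [0.05 0.03 6.11] turn [-0.03  0.11 -0.17]
```

```bash
python3 -m handwheel '[[[0.75,0,0,2,0,0,0],[0.75,0,0,4,0,0,0],[0.75,0,0,5.5,0,0,0],[0.75,0,0,6.1,0,0,0],[0.75,0,0,6.1,0,0,0],[0.5,0,0,6.1,0,0,0],[0.3,0,0,6.1,0,0,0],[0.1,0,0,6.1,0,0,0],[-0.2,0,0,6.1,0,0,0],[-0.2,0,0,6.1,0,0,0]]]';  python3 -m handwheel '[[[-0.2,0,0,0,0,0,0],[-0.2,0,0,0,0,0,0],[-0.2,0,0,0,0,0,0]]]'; python3 -m handwheel '[[[-0.2,0,0,-0.3,0,0,0],[-0.2,0,0,-0.9,0,0,0],[-0.2,0,0,-2,0,0,0],[-0.2,0,0,-4,0,0,0],[-0.2,0,0,-6,0,0,0],[-0.2,0,0,-8,0,0,0],[-0.2,0,0,-8,0,0,0]]]'; python3 -c "
from h import *
go(.478,.0036,.1,-116.5)
s=snap('side','s8')
cv2.imwrite('pics/s8c.png',cv2.resize(s['frame'][190:320,270:400],None,fx=4.6,fy=4.6,interpolation=cv2.INTER_CUBIC))"
```

```text
time_s: 21.7
eef_pos: [0.4066, -0.2744, 0.0213]
eef_rot: [0.0, 1.0, -0.006, -0.0]
wrist_force: [-2.3, 3.2, 8.8]
opening: 0.62
grasp_force: 62.4
time_s: 22.08
eef_pos: [0.4066, -0.2744, 0.0213]
eef_rot: [0.0, 1.0, -0.006, -0.0]
wrist_force: [-1.9, 3.8, 8.4]
opening: 0.623
grasp_force: 62.4
time_s: 22.95
eef_pos: [0.4074, -0.2756, 0.1022]
eef_rot: [0.002, 1.0, -0.006, 0.001]
wrist_force: [0.2, -1.1, -4.3]
opening: 0.615
grasp_force: 63.4
at [ 0.4074 -0.2756  0.1022] psi -90.74 t 22.95 open 0.615
shift cm [  6.7  -28.     0.12] turn [ 0.2  -0.17 25.76]
```

View pics/s8c.png

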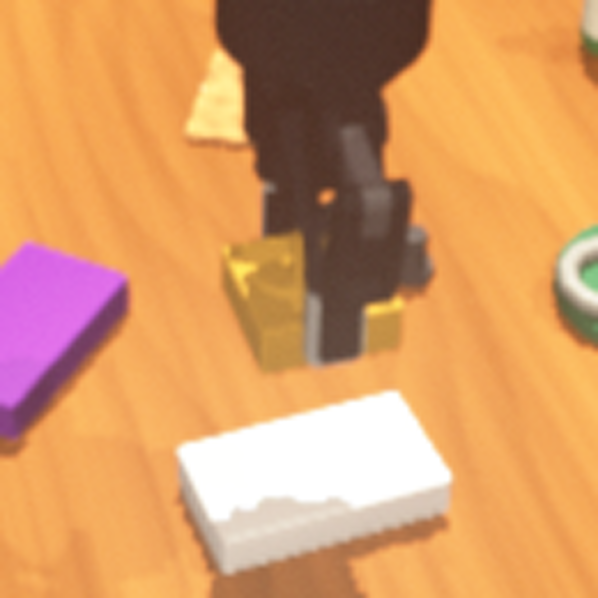

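Block held level; plate left in place. Carry to the cork.

```bash
python3 -m handwheel '[[[-0.2,0.4,-1.5,0,0,0,2],[-0.2,1.2,-5,0,0,0,6],[-0.2,2.4,-10,0,0,0,11],[-0.2,3.6,-15,0,0,0,16],[-0.2,4.8,-20,0,0,0,21],[-0.2,5.9,-24.5,0,0,0,25],[-0.2,6.5,-27.2,0,0,0,25.8],[-0.2,6.7,-28,0,0,0,25.8],[-0.2,6.7,-28,0,0,0,25.8],[-0.2,6.7,-28,0,0,0,25.8]]]'; python3 -c "
from h import *
go(.478,.0036,.0063,-116.5)
s=snap('side','s9');C=cloud(s).reshape(-1,3)
Q=C[(s['depth'].ravel()>0)&(abs(C[:,0]-.478)<.06)&(abs(C[:,1]-.004)<.06)&(C[:,2]>.002)&(C[:,2]<.009)];print('cork',np.round(cv2.minAreaRect((Q[:,:2]*1000).astype(np.float32)),1) if 0 else cv2.minAreaRect((Q[:,:2]*1000).astype(np.float32)))
s=load('s7');C=cloud(s).reshape(-1,3)
Q=C[(s['depth'].ravel()>0)&(abs(C[:,0]-.478)<.06)&(abs(C[:,1]-.004)<.06)&(C[:,2]>.003)&(C[:,2]<.009)];print('cork',len(Q),cv2.minAreaRect((Q[:,:2]*1000).astype(np.float32)))
s=load('s7');
for lo,hi in ((.004,.009),(.003,.009),(.015,.021)):
  Q=C[(s['depth'].ravel()>0)&(abs(C[:,0]-.396)<.09)&(abs(C[:,1]-.278)<.06)&(C[:,2]>lo)&(C[:,2]<hi)];print('cradle',len(Q),cv2.minAreaRect((Q[:,:2]*1000).astype(np.float32)))
"
```

```text
time_s: 24.25
eef_pos: [0.4766, 0.0038, 0.0996]
eef_rot: [0.001, 0.973, -0.23, -0.001]
wrist_force: [1.2, 0.2, -3.6]
opening: 0.615
grasp_force: 63.6
at [0.4766 0.0038 0.0996] psi -116.58 t 24.25 open 0.615
shift cm [ 0.14 -0.06  9.33] turn [ 0.09  0.05 -0.08]
cork ((477.4856872558594, 3.42950439453125), (117.94776916503906, 117.8873291015625), 0.37887367606163025)
cork 616 ((487.03173828125, -1.4912109375), (88.27498626708984, 125.86338806152344), 68.4197998046875)
cradle 485 ((393.1154479980469, 278.26324462890625), (137.08334350585938, 75.72210693359375), 7.674110412597656)
cradle 522 ((404.321044921875, 273.02520751953125), (158.45947265625, 95.8668441772461), 7.089576721191406)
cradle 73 ((395.1046142578125, 277.9872741699219), (139.94036865234375, 73.30297088623047), 5.545684337615967)
```

```bash
python3 -m handwheel '[[[-0.2,0.1,0,2,0,0,0],[-0.2,0.1,0,5,0,0,0],[-0.2,0.1,0,7.5,0,0,0],[-0.2,0.1,0,8.5,0,0,0],[-0.2,0.1,0,8.9,0,0,0],[-0.2,0.1,0,9,0,0,0],[-0.2,0.1,0,9,0,0,0]]]'; python3 -m handwheel '[[[-0.2,0,0,0.1,0,0,0],[-0.2,0,0,0.1,0,0,0]]]';python3 -m handwheel '[[[-0.2,0,0,0.1,0,0,0],[-0.2,0,0,0.1,0,0,0]]]';python3 -m handwheel '[[[-0.2,0,0,0.1,0,0,0],[-0.2,0,0,0.1,0,0,0]]]'
```

```text
time_s: 25.18
eef_pos: [0.4784, 0.004, 0.0107]
eef_rot: [0.0, 0.973, -0.23, 0.0]
wrist_force: [-0.1, 0.0, -4.4]
opening: 0.615
grasp_force: 63.6
time_s: 25.42
eef_pos: [0.4779, 0.0042, 0.0092]
eef_rot: [0.0, 0.973, -0.229, -0.0]
wrist_force: [-0.1, -0.3, -4.5]
opening: 0.616
grasp_force: 63.6
time_s: 25.68
eef_pos: [0.4776, 0.0043, 0.0079]
eef_rot: [0.0, 0.973, -0.229, -0.0]
wrist_force: [-0.3, 0.3, -4.6]
opening: 0.619
grasp_force: 63.6
time_s: 25.92
eef_pos: [0.4776, 0.0042, 0.0068]
eef_rot: [0.0, 0.973, -0.229, -0.0]
wrist_force: [0.7, -0.1, -4.0]
opening: 0.614
grasp_force: 63.6
```

```bash
python3 -m handwheel '[[[-0.2,0,0,0.1,0,0,0],[-0.2,0,0,0.1,0,0,0]]]';python3 -m handwheel '[[[-0.2,0,0,0.05,0,0,0],[-0.2,0,0,0.05,0,0,0]]]'
```

```text
time_s: 26.18
eef_pos: [0.4778, 0.0042, 0.0063]
eef_rot: [0.0, 0.973, -0.23, -0.0]
wrist_force: [-3.1, 0.7, 3.0]
opening: 0.612
grasp_force: 64.3
time_s: 26.42
eef_pos: [0.4778, 0.0042, 0.0063]
eef_rot: [0.001, 0.973, -0.229, -0.0]
wrist_force: [-4.9, 0.3, 9.8]
opening: 0.618
grasp_force: 65.3
```

```bash
python3 -m handwheel '[[[-0.2,0,0,-0.1,0,0,0],[0.5,0,0,-0.1,0,0,0],[0.75,0,0,-0.1,0,0,0],[0.75,0,0,-0.1,0,0,0],[0.75,0,0,-0.4,0,0,0],[0.75,0,0,-2,0,0,0],[0.75,0,0,-5,0,0,0],[0.75,0,0,-9,0,0,0],[0.75,0,0,-12,0,0,0]]]'; python3 -c "
from h import *
go(.4145,-.273,.1,-84.2)"
```

```text
time_s: 27.55
eef_pos: [0.4785, 0.0042, 0.1283]
eef_rot: [0.0, 0.973, -0.229, 0.001]
wrist_force: [0.1, -0.5, -0.3]
opening: 0.875
grasp_force: 0.0
at [0.4785 0.0042 0.1283] psi -116.53 t 27.55 open 0.875
shift cm [ 6.65 27.66  2.86] turn [  0.06  -0.11 -32.33]
```

```bash
python3 -m handwheel '[[[0.75,6.7,27.7,0,0,0,-32.3],[0.75,6.7,27.7,0,0,0,-32.3],[0.75,6.7,27.7,0,0,0,-32.3],[0.75,6.7,27.7,0,0,0,-32.3],[0.75,6.7,27.7,2.8,0,0,-32.3],[0.75,6.7,27.7,2.8,0,0,-32.3],[0.75,6.7,27.7,2.8,0,0,-32.3]]]'; python3 -c "
from h import *
go(.4145,-.273,.0,-84.2)
s=snap('side','s10');t=snap('top','t10')
cv2.imwrite('pics/s10c.png',cv2.resize(s['frame'][180:320,270:410],None,fx=4,fy=4,interpolation=cv2.INTER_CUBIC))
for s in (s,t):
  C=cloud(s).reshape(-1,3)
  for cx,cy,lo,hi in((.414,-.273,.016,.023),(.478,.004,.024,.03),(.478,.004,.046,.055)):
    Q=C[(s['depth'].ravel()>0)&(abs(C[:,0]-cx)<.06)&(abs(C[:,1]-cy)<.05)&(C[:,2]>lo)&(C[:,2]<hi)];print(len(Q),cv2.minAreaRect((Q[:,:2]*1000).astype(np.float32)) if len(Q)>4 else '')
"
```

```text
time_s: 28.42
eef_pos: [0.4139, -0.2734, 0.0982]
eef_rot: [0.0, 0.999, 0.05, -0.0]
wrist_force: [-0.3, 0.0, 1.6]
opening: 0.873
grasp_force: 0.0
at [ 0.4139 -0.2734  0.0982] psi -84.31 t 28.425 open 0.873
shift cm [ 0.08 -0.04  9.82] turn [ 0.02  0.05 -0.11]
1198 ((413.0700988769531, -273.7014465332031), (100.40164947509766, 58.113487243652344), 5.31980037689209)
35 ((462.36248779296875, 8.607446670532227), (50.06987380981445, 23.261262893676758), 66.52136993408203)
0 
167 ((414.9705505371094, -269.0987548828125), (100.49567413330078, 52.10611343383789), 8.62983512878418)
224 ((479.1549987792969, 4.6085968017578125), (53.716033935546875, 55.42991638183594), 65.4774169921875)
21 ((478.7390441894531, 4.63596248626709), (11.751538276672363, 13.843481063842773), 44.804805755615234)
```

View pics/s10c.png

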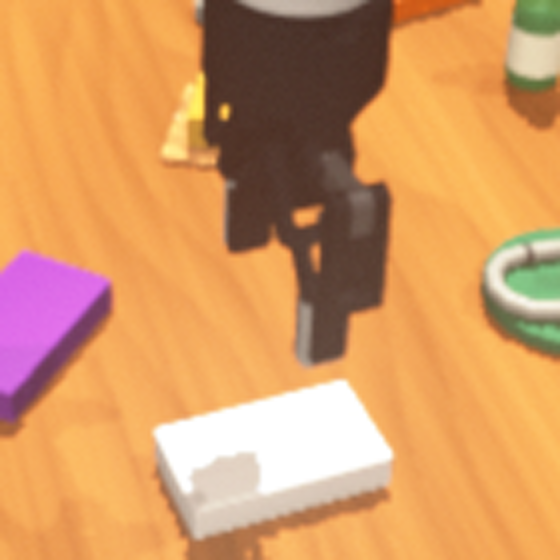

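Fingers straddle the plate; the block stands centred on the cork. Now I grip and lift the plate.

```bash
python3 -m handwheel '[[[0.75,0,0,3,0,0,-0.4],[0.75,0,0,6,0,0,-0.4],[0.75,0,0,8.6,0,0,-0.4],[0.75,0,0,9.6,0,0,-0.4],[0.75,0,0,9.8,0,0,-0.4],[0.5,0,0,9.8,0,0,-0.4],[0.3,0,0,9.8,0,0,-0.4],[0.1,0,0,9.8,0,0,-0.4],[-0.1,0,0,9.8,0,0,-0.4],[-0.1,0,0,9.8,0,0,-0.4]]]';  python3 -m handwheel '[[[-0.1,0,0,0,0,0,0],[-0.1,0,0,0,0,0,0],[-0.1,0,0,0,0,0,0]]]'; python3 -m handwheel '[[[-0.1,0,0,-0.3,0,0,0],[-0.1,0,0,-0.9,0,0,0],[-0.1,0,0,-2,0,0,0],[-0.1,0,0,-4,0,0,0],[-0.1,0,0,-7,0,0,0],[-0.1,0,0,-11,0,0,0],[-0.1,0,0,-15,0,0,0],[-0.1,0,0,-15,0,0,0]]]'; python3 -c "
from h import *
go(.3965,.2785,.12,-84.5)"
```

```text
time_s: 29.78
eef_pos: [0.4146, -0.2738, 0.0012]
eef_rot: [0.001, 0.999, 0.054, 0.0]
wrist_force: [-0.3, 4.4, 11.0]
opening: 0.643
grasp_force: 63.3
time_s: 30.15
eef_pos: [0.4146, -0.2738, 0.0012]
eef_rot: [0.001, 0.999, 0.054, 0.0]
wrist_force: [-1.6, 3.3, 8.5]
opening: 0.642
grasp_force: 63.3
time_s: 31.15
eef_pos: [0.4159, -0.2754, 0.1538]
eef_rot: [0.003, 0.999, 0.054, 0.002]
wrist_force: [-0.2, 0.4, -3.6]
opening: 0.637
grasp_force: 64.3
at [ 0.4159 -0.2754  0.1538] psi -83.83 t 31.15 open 0.637
shift cm [  4.01 -55.3    3.  ] turn [ 0.41 -0.23  0.67]
```

```bash
python3 -m handwheel '[[[-0.1,0.1,-2,0,0,0,0.7],[-0.1,0.4,-7,0,0,0,0.7],[-0.1,0.9,-13,0,0,0,0.7],[-0.1,1.4,-19,0,0,0,0.7],[-0.1,1.8,-25,0,0,0,0.7],[-0.1,2.2,-31,0,0,0,0.7],[-0.1,2.7,-37,0,0,0,0.7],[-0.1,3.1,-43,0,0,0,0.7],[-0.1,3.6,-49,0,0,0,0.7],[-0.1,3.9,-53.5,0,0,0,0.7]]]'; python3 -m handwheel '[[[-0.1,0.1,-1.7,1,0,0,0],[-0.1,0.1,-1.7,3,0,0,0],[-0.1,0.1,-1.7,5.5,0,0,0],[-0.1,0.1,-1.7,7.5,0,0,0],[-0.1,0.1,-1.7,8.5,0,0,0],[-0.1,0.1,-1.7,8.5,0,0,0],[-0.1,0.1,-1.7,8.5,0,0,0]]]'; python3 -c "
from h import *
go(.3965,.2785,.0072,-84.5)
s=snap('side','s11');C=cloud(s).reshape(-1,3)
Q=C[(s['depth'].ravel()>0)&(abs(C[:,0]-.397)<.08)&(abs(C[:,1]-.278)<.06)&(C[:,2]>.082)&(C[:,2]<.09)];print(len(Q),cv2.minAreaRect((Q[:,:2]*1000).astype(np.float32)) if len(Q)>4 else '')
cv2.imwrite('pics/s11c.png',cv2.resize(s['frame'][110:200,220:330],None,fx=6,fy=6,interpolation=cv2.INTER_CUBIC))
"
```

```text
time_s: 32.4
eef_pos: [0.3939, 0.2647, 0.1481]
eef_rot: [0.001, 0.999, 0.048, -0.001]
wrist_force: [0.7, -0.0, -1.8]
opening: 0.637
grasp_force: 64.5
time_s: 33.28
eef_pos: [0.3952, 0.2796, 0.0648]
eef_rot: [0.0, 0.999, 0.048, 0.0]
wrist_force: [0.2, -0.8, -2.4]
opening: 0.64
grasp_force: 64.5
at [0.3952 0.2796 0.0648] psi -84.55 t 33.275 open 0.64
shift cm [0.12 0.12 5.76] turn [ 0.03 -0.   -0.05]
255 ((394.76007080078125, 272.25213623046875), (99.95886993408203, 73.96477508544922), 6.0187835693359375)
```

View pics/s11c.png

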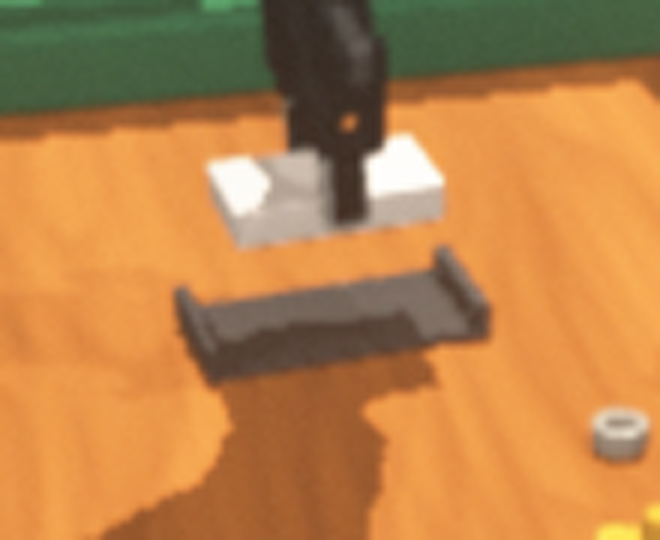

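Plate is aligned above the cradle, its side-camera centre matching the cradle's. I lower it.

```bash
python3 -m handwheel '[[[-0.1,0,0.1,2,0,0,0],[-0.1,0,0.1,4,0,0,0],[-0.1,0,0.1,5,0,0,0],[-0.1,0,0.1,5.4,0,0,0],[-0.1,0,0.1,5.5,0,0,0],[-0.1,0,0.1,5.5,0,0,0]]]'; python3 -m handwheel '[[[-0.1,0,0,0.1,0,0,0],[-0.1,0,0,0.1,0,0,0]]]';python3 -m handwheel '[[[-0.1,0,0,0.1,0,0,0],[-0.1,0,0,0.1,0,0,0]]]';python3 -m handwheel '[[[-0.1,0,0,0.1,0,0,0],[-0.1,0,0,0.1,0,0,0]]]'
```

```text
time_s: 34.08
eef_pos: [0.3952, 0.2788, 0.0098]
eef_rot: [0.0, 0.999, 0.048, 0.0]
wrist_force: [-0.4, -0.7, -3.5]
opening: 0.642
grasp_force: 64.5
time_s: 34.33
eef_pos: [0.3948, 0.2786, 0.0085]
eef_rot: [0.0, 0.999, 0.048, -0.0]
wrist_force: [-0.4, -0.0, -4.3]
opening: 0.639
grasp_force: 64.5
time_s: 34.58
eef_pos: [0.3947, 0.2786, 0.0073]
eef_rot: [0.0, 0.999, 0.048, -0.0]
wrist_force: [-0.1, 0.1, -3.7]
opening: 0.639
grasp_force: 64.6
time_s: 34.83
eef_pos: [0.3948, 0.2786, 0.0072]
eef_rot: [0.0, 0.999, 0.048, -0.001]
wrist_force: [-4.1, -1.8, 9.2]
opening: 0.638
grasp_force: 66.1
```

```bash
python3 -m handwheel '[[[-0.1,0,0,-0.1,0,0,0],[0.5,0,0,-0.1,0,0,0],[0.75,0,0,-0.1,0,0,0],[0.75,0,0,-0.1,0,0,0],[0.75,0,0,-0.4,0,0,0],[0.75,0,0,-2,0,0,0],[0.75,0,0,-6,0,0,0],[0.75,0,0,-12,0,0,0],[0.75,0,0,-18,0,0,0]]]'; python3 -m handwheel '[[[0.75,5,-20,-4,0,0,0],[0.75,5,-20,-4,0,0,0],[0.75,5,-20,-4,0,0,0],[0.75,5,-20,-4,0,0,0],[0.75,5,-20,-4,0,0,0]]]';python3 -c "
from h import *
s=snap('side','s12');t=snap('top','t12')
a=cv2.resize(s['frame'][130:290,230:480],None,fx=2.4,fy=2.4,interpolation=cv2.INTER_CUBIC)
b=cv2.resize(t['frame'][100:240,190:410],None,fx=2.4,fy=2.4,interpolation=cv2.INTER_CUBIC)[:216*1]
b=cv2.resize(t['frame'][175:250,190:325],None,fx=2.8,fy=2.8,interpolation=cv2.INTER_CUBIC)
cv2.imwrite('pics/fin.png',np.vstack([a,cv2.copyMakeBorder(b,0,0,0,600-b.shape[1],0)]))
for c in(s,t):
  C=cloud(c).reshape(-1,3)
  Q=C[(c['depth'].ravel()>0)&(abs(C[:,0]-.397)<.08)&(abs(C[:,1]-.278)<.06)&(C[:,2]>.0235)&(C[:,2]<.03)];print(len(Q),cv2.minAreaRect((Q[:,:2]*1000).astype(np.float32)) if len(Q)>4 else '',status.get_obs()['eef_pos'])
"
```

```text
time_s: 35.95
eef_pos: [0.3945, 0.2786, 0.1891]
eef_rot: [0.0, 0.999, 0.048, -0.0]
wrist_force: [0.9, 1.2, 0.1]
opening: 0.873
grasp_force: 0.0
time_s: 36.58
eef_pos: [0.4254, 0.484, 0.2273]
eef_rot: [-0.0, 0.999, 0.049, 0.0]
wrist_force: [-0.6, 0.0, 0.2]
opening: 0.874
grasp_force: 0.0
330 ((394.4322814941406, 275.5356140136719), (100.08108520507812, 59.8479118347168), 5.530750274658203) [0.42523658 0.48189449 0.22631126]
450 ((388.6857604980469, 278.2798767089844), (113.64374542236328, 56.07185745239258), 3.593916177749634) [0.42523658 0.48189449 0.22631126]
```

View pics/fin.png

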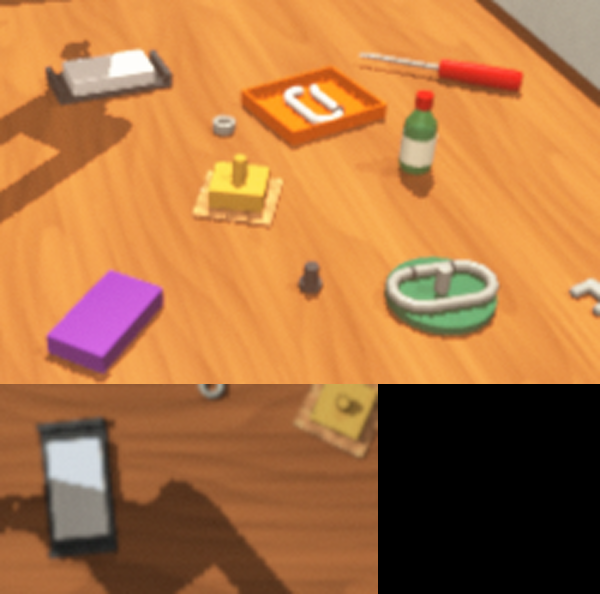

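All four pieces are in place, centred and at rest, and the bottle is standing. Handing in.

```bash
python3 -c "
from h import *
print(ctrl.hand_in())"
```

```text
the job is handed in; nothing more can be done
None
```

The stack is taken apart in the order asked and handed in at about 37 s: each piece is in its place, within about 2.5 mm of centre for the oval, block and plate by camera and by eye for the snapgate, and the oil bottle still stands; the snapgate was let go about 4–5 mm above the caddy floor because the fingertips touched the floor first.

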